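Pass the sample box through the hygiene barrier

ROBOT

A 6-joint arm with a two-finger parallel gripper is mounted at the origin on the work surface. World frame = base frame: x ahead of the robot, y to its left, z up, the work surface at z = 0. Lengths are in m, angles in rad, forces in N, time in s.
With the tool pointing down it reaches from about 0.325 to 0.925 m from the base axis. Payload 3.1 kg.
Tool frame: the origin (TCP) lies on the centre line of the jaws, within the pads' length; the fingertips stand 19 mm ahead of it and the grasp point (between the pads) is the TCP; z points along the fingers, y is the line along which they close (so a half turn about z gives the same grasp; the last joint's range is limited). The gripper opens to 85 mm and grips with 20 to 120 N. Pads are 22 mm wide; open, the fingers measure 114 mm over their backs; the gripper's body (76 mm by 85 mm) begins 54 mm behind the grasp point. The pads swing forward as they close: fully open they stand 13 mm farther back than shut.
Start: joints at [1.111, 0.217, 1.613, -0, 1.311, -0.112], TCP at [0.213, 0.588, 0.25] pointing down, gripper open.
Joint ranges: [-2.75, 2.75], [-0.78, 2.1], [0.31, 2.55], [-1.13, 4.27], [0.13, 2.63], [-2.58, 2.58]. Speed limits (rad/s): [2.79, 2.79, 3.14, 3.14, 3.14, 3.14].

INTERFACE

Orientations are given as a rotation vector (axis times angle).
In Python, from station import get_state, grab_frame, camera_model, order, spotter gives the robot as it stands.
- The arm moves only by the tool play_rows, never from a script. Its argument "deltas" is a list of rows, each a list of 3 entries, a list of its own where there are three numbers: the closure, from 0 (fully open) to 1 (shut), then the shift along the tool's x, y, z in units of 0.75 m (1.0 is 0.75 m), then the turn, a rotation vector about the tool's x, y, z in units of pi/4 rad (1.0 is pi/4 rad). A call has 1 to 20 rows; each row is the pose to reach, as a shift and turn from the pose commanded when the call began, along the tool's axes at that moment; what a row does not reach only later rows make up. A row lasts 1/8 s, in which the tool goes at most 62.5 mm and 10.7 degrees, less where a joint would pass 70% of its speed; a pose out of reach is approached as far as the arm can. A call with a number of a shift or a turn outside -1 to 1 is refused whole. A call with a gripper value outside its range is refused whole. The fingers move at their own pace and stop on an object; "newtons" is the grip in N (left out, the last holds). Time passes only in rows, so rows that repeat a pose let the fingers close. It gives the time, the measured TCP pose, the force, the opening and the grip force at its end, in the units of the state.
- get_state(): the state, without advancing time (a new reading comes with each control period).
- grab_frame(name): name is "scene" or "top" or "wrist"; returns the picture (400x640x3 uint8, red, green, blue); there is no depth.
- camera_model(name): a dict with "intrinsics" (3x3 intrinsics, pixels), "cam_to_world" (4x4, takes a point from camera to world coordinates); the wrist camera has in their place "mount" (4x4, takes a point from camera to tool coordinates, whose origin is the TCP and whose axes are the flange's). Camera axes: x right, y down, z forward; pixel columns grow to the right and rows downward; lengths in m; the calibration is good to about 2 mm. A picture is of the moment at which its call begins: read the wrist's pose just before it. camera_model takes no time and is no camera call.
- order.close_job(): hands the job in; it is judged then, once.
Trained networks look in the newest picture that a camera, given by its name, has taken for a name from the list of things; names that differ only in an ending like _2 or _b are one class to them, and where a whole thing is asked for, a point or a joint stands for the part that bears it (a point fixed in the world has none). Each returns a list of dicts, best first, with "confidence" (0 to 1); they miss things now and then, are a little off and sometimes report something else, mostly with a low value. They report only what shows in the picture. A call takes as long as a camera call.
- spotter.silhouettes(label, camera): "pixels" (400x640 bool, what is visible of it) and "at" ([column, row] in pixels, amid what is visible of it).
The state is a dict: "time_s": time; "q": joint angles; "joint_velocities": joint speeds; "effort": joint torques, N m; "tcp_pos": TCP position; "orientation": TCP orientation; "force": force on the tool from outside, world axes, zero at the start; "wrist_torque": the same for the moment, N m; "width": finger opening in m; "grip_force": force on a finger pad.
Only numpy, scipy, OpenCV 4.12 (cv2) and the standard library are available. Lean on these libraries where they do the work, as an engineer would, in place of code of your own. Each camera call takes 0.05 s, during which the arm holds its last target. There are 200 camera calls.

TASK

Push the blue-lidded sample box across the desk, through the narrow gap in the low hygiene barrier, until it lies wholly on the green clean mat on the other side, then take the hand clear of it. Push it with the fingers only: do not lift or tip it, do not take it by the grip bar on its lid, and leave the phone, the thermometer and the sharps container where they are.

Things in the scene. Friction and masses are not known exactly. Their poses are not given: they have to be found in the camera images.
- gate: Fixed low hygiene barrier, heading within 0.2 rad of the world's. Origin: on the desk, middle of the gap. x runs along the barrier; +y is the way through, from the box's side to the mat. The gap between its two posts is 98 mm wide. From the posts white walls 22 mm thick, 42 mm high run outward to x = -187 and +187 mm, with flat grey feet (50 x 50 x 4 mm) centred at x = -160 and +160 mm.
- post_a (a point): Foot of the axis of one grey round post with a red band, 36 mm in diameter, 45 mm high, at the barrier's x = -67 mm, y = 0. Fixed.
- post_b (a point): The same for the other post, at the barrier's x = +67 mm, y = 0.
- mat (a point): Centre of the flat green mat, fixed to the barrier at its x = 0, y = 135 mm. The mat measures 150 mm along the barrier's x and 210 mm along its y (y = 30 to 240 mm); it is 1 mm thin and the box slides onto it without a step.
- box: Loose closed sample box, white, blue lid, yellow side stripes: 90 (its x) x 110 (its y) x 40 mm high, flat upright sides, 0.25 to 0.5 kg, ordinary friction on the desk. Origin: centre of its underside. It starts on the -y side of the barrier, heading within 0.35 rad of the barrier's. It fits the gap only with its y axis along the barrier's y, with 4 mm to spare on each side.
- box_grip: Grey grip bar, part of the box, standing on the middle of its lid: 14 mm along x, 60 mm along y, 14 mm high (its top 54 mm over the desk). Origin: centre of its foot, on the lid's top. Not to be used.
- corner0 (a point): One bottom corner of the sample box, on the desk; in the box's frame it is at x = -45 mm, y = -55 mm.
- corner1 (a point): One bottom corner of the sample box, on the desk; in the box's frame it is at x = 45 mm, y = -55 mm.
- corner2 (a point): One bottom corner of the sample box, on the desk; in the box's frame it is at x = 45 mm, y = 55 mm.
- corner3 (a point): One bottom corner of the sample box, on the desk; in the box's frame it is at x = -45 mm, y = 55 mm.
- phone: Loose phone lying flat, dark blue screen up in a silver rim, 72 (x) x 148 (y) x 9 mm; origin at the centre of its underside. Leave alone.
- thermometer: Loose infrared thermometer lying on its side: white body 36 (x) x 105 (y) x 36 mm with its origin at the centre of the body's underside, and a purple handle 30 mm high reaching to x = +98 mm at y = -25 mm. Leave alone.
- sharps: Loose yellow sharps container with a red lid, upright, 94 mm in diameter at the lid, 125 mm high; origin at the centre of its underside. Leave alone.

How it is judged:
By the outcome, as a careful person would: the job done as asked, in the order asked, and still so for the second after the job is handed in, with the robot touching nothing.
It also fails if it takes over 72 s, if anything falls off the work surface, if the arm or the gripper's body presses on something with over 40 N, if the wrist force passes 120 N, or if a joint passes its speed limit or range.

## Working session

There is one attempt and no reset: what is moved stays moved. The work goes in short steps, Python scripts to look and compute and a tool call to move; the robot and the scene stay as the last step left them, time stands still between calls to the robot, and variables do not carry over. Pictures are saved under pics/ and viewed, at most 10 in all, crops included, and the job is handed in when it is done.

Besides the shell and the picture viewer there is one more tool, called after "Call:" as name([rows], argument=value, ...), one row to a line, values as JSON. play_rows: Moves the arm, as the interface text tells. Shifts and turns lie within -1 to 1; 1 stands for 0.75 m of shift or pi/4 rad of turn. Its arguments: {"type":"object","properties":{"deltas":{"type":"array"},"newtons":{"type":"number"}},"required":["deltas"]}

```bash
mkdir -p pics; ls; python3 - <<'E'
from station import *
import cv2,numpy as np
s=get_state();print(s)
for n in("scene","top"):
    f=grab_frame(n);cv2.imwrite(f"pics/{n}0.png",f[:,:,::-1]);print(n,camera_model(n))
    for l in("box","gate","post_a","mat","box_grip","phone","thermometer","sharps"):
        print(l,[(round(d["confidence"],2),np.round(d["at"]),int(d["pixels"].sum())) for d in spotter.silhouettes(l,n)][:3])
print(camera_model("wrist"))
E
```

```text
pics
{'time_s': 0.0, 'q': array([ 1.11080019e+00,  2.17785493e-01,  1.61495172e+00, -2.74724095e-05,
        1.31130265e+00, -1.12212472e-01]), 'joint_velocities': array([ 0.00037026, -0.00166501, -0.0021574 , -0.00032335,  0.00031733,
        0.00066377]), 'effort': array([-4.08387141e-04, -3.96836364e+01, -3.03858519e+01, -3.42275944e-04,
        9.83913196e-03, -5.34037838e-06]), 'tcp_pos': array([0.21265331, 0.58687792, 0.2489396 ]), 'orientation': array([-0.54342186, -3.09355853,  0.00369879]), 'force': array([-0.23554935, -0.16380276,  0.16421948]), 'wrist_torque': array([ 0.00517898,  0.01172936, -0.00839957]), 'grip_force': 0.0, 'width': 0.08554858176529782}
scene {'intrinsics': array([[429.88393496,   0.        , 319.5842922 ],
       [  0.        , 429.88393496, 201.63734209],
       [  0.        ,   0.        ,   1.        ]]), 'cam_to_world': array([[-0.7160267 ,  0.44139155, -0.54081352,  1.13446761],
       [ 0.69771017,  0.42753704, -0.57481527,  0.62183142],
       [-0.02250079, -0.78891417, -0.61409131,  0.71348001],
       [ 0.        ,  0.        ,  0.        ,  1.
[... 1124 characters left out ...]
.]), 6484)]
phone [(0.67, array([233., 274.]), 1713), (0.21, array([385., 211.]), 1643)]
thermometer [(0.68, array([356., 130.]), 1082)]
sharps [(0.65, array([233., 141.]), 1511)]
{'intrinsics': array([[314.01717542,   0.        , 311.83313486],
       [  0.        , 314.01717542, 191.80460008],
       [  0.        ,   0.        ,   1.        ]]), 'mount': array([[ 7.84496726e-04, -9.60175436e-01, -2.79396702e-01,
         7.02180501e-02],
       [ 9.99999679e-01,  7.98517941e-04,  6.36341154e-05,
        -1.01838957e-03],
       [ 1.62003365e-04, -2.79396663e-01,  9.60175754e-01,
        -1.23599256e-01],
       [ 0.00000000e+00,  0.00000000e+00,  0.00000000e+00,
         1.00000000e+00]])}
```

View pics/top0.png

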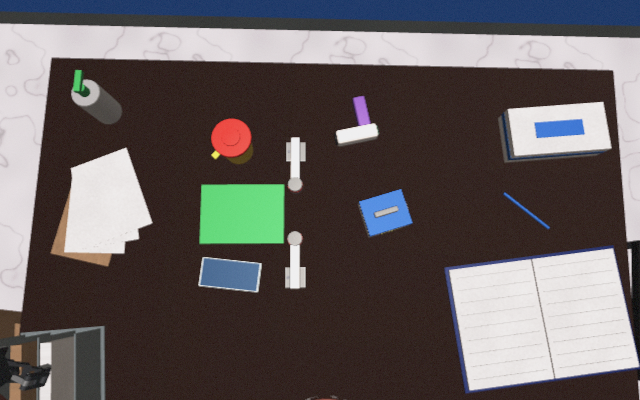

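View pics/scene0.png

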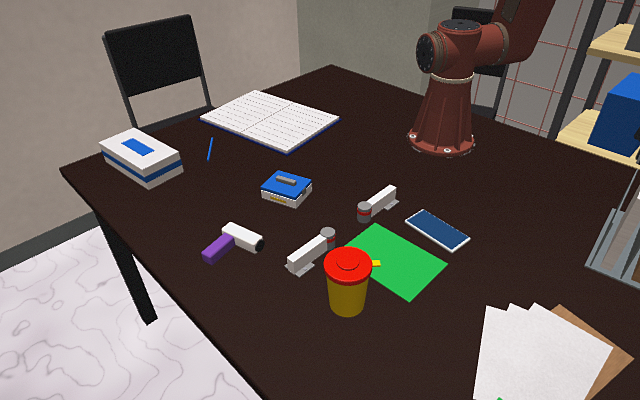

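The top view shows the box at (386,212), the gap posts at (295,184) and (295,239), and the mat at (243,214). The scene view agrees, and the push runs along world +y. Next I'll fit rectangles on the lid and mat planes.

```bash
cat > h.py <<'E'
from station import *
import cv2,numpy as np
from scipy.spatial.transform import Rotation as R
def cam(n,s=None):
    m=camera_model(n)
    if n!="wrist": return m["intrinsics"],m["cam_to_world"]
    T=np.eye(4);T[:3,:3]=R.from_rotvec(s["orientation"]).as_matrix();T[:3,3]=s["tcp_pos"]
    return m["intrinsics"],T@m["mount"]
def toplane(px,K,T,z):
    d=np.c_[np.atleast_2d(px),np.ones(len(np.atleast_2d(px)))]@np.linalg.inv(K).T@T[:3,:3].T
    return (T[:3,3]+d*((z-T[2,3])/d[:,2])[:,None])[:,:2]
RNG={"lid":((103,120,60),(118,255,255)),"mat":((55,100,80),(75,255,255))}
def rect(f,K,T,what,z,near=None,rad=.12):
    hsv=cv2.cvtColor(f,cv2.COLOR_RGB2HSV)
    m=cv2.inRange(hsv,*[np.array(v) for v in RNG[what]])
    best=[]
    n,l,st,c=cv2.connectedComponentsWithStats(m)
    for i in range(1,n):
        if st[i,4]<300: continue
        cs,_=cv2.findContours((l==i).astype(np.uint8),cv2.RETR_EXTERNAL,cv2.CHAIN_APPROX_NONE)
        P=toplane(max(cs,key=len)[:,0].astype(float),K,T,z)
        (c0,sz,a)=cv2.minAreaRect((P*1000).astype(np.float32))
        # heading of the long axis (y of box / mat), pointing to world +y; as yaw offset from +y
        a=np.radians(a); 
        if sz[0]<sz[1]: a+=np.pi/2
        yaw=(a-np.pi/2+np.pi/2)%np.pi-np.pi/2
        best.append((st[i,4],np.round(c0,1),np.round(sorted(sz),1),round(float(yaw),3)))
    return best
def look(n):
    s=get_state();f=grab_frame(n);K,T=cam(n,s)
    return s,f,K,T
def ingate(box,gc,gyaw):
    c,s_=np.cos(gyaw),np.sin(gyaw);d=np.array(box)-gc
    return np.array([c*d[0]+s_*d[1],-s_*d[0]+c*d[1]])
E
python3 - <<'E'
from h import *
for n in("top","scene"):
    s,f,K,T=look(n)
    print(n)
    for w,z in(("lid",.04),("mat",.001)):
        for r in rect(f,K,T,w,z): print(w,r)
    # posts by spotter of top
K,T=cam("top")
print("posts",toplane([[295,184],[295,239]],K,T,.045))
print("others",toplane([[233,274],[356,133],[232,138]],K,T,.02))
E
```

```text
top
lid (np.int32(11935), array([1072. ,   34.8]), array([  71.4, 1685.7]), 0.026)
lid (np.int32(698), array([ 770.8, -574. ]), array([ 38.7, 120.7]), 0.105)
lid (np.int32(1487), array([ 546.7, -133.8]), array([ 90.5, 111.6]), 0.316)
lid (np.int32(316), array([ 448.1, -510.3]), array([  5.6, 357.7]), 0.152)
lid (np.int32(455), array([390.5, 274.7]), array([59.8, 61.1]), -0.083)
mat (np.int32(5039), array([541.2, 224.2]), array([150.5, 212.4]), 0.022)
scene
lid (np.int32(2863), array([-565.6,  362.3]), array([127.5, 718.9]), -1.377)
lid (np.int32(380), array([ 761.8, -551.7]), array([130.9, 262.2]), 0.104)
lid (np.int32(766), array([ 550.1, -130.8]), array([ 99.1, 116. ]), 0.315)
lid (np.int32(975), array([420.9, 260.8]), array([ 61.9, 129.9]), -0.088)
mat (np.int32(3754), array([541.3, 221.8]), array([151. , 211.4]), 0.022)
posts [[0.61072236 0.0895218 ]
 [0.47517758 0.08538895]]
others [[ 0.38868101  0.23517379]
 [ 0.75220344 -0.06116815]
 [ 0.73158013  0.25517531]]
```

```bash
cat >> h.py <<'E'
import json
def rows(C,targets,clo):
    """C,targets: x,y,z [m], angle of tool x in world [rad]; tool pointing straight down"""
    c,s=np.cos(C[3]),np.sin(C[3]);out=[]
    for t in targets:
        d=np.array(t[:3])-C[:3]
        out.append([clo,[round(v/.75,4) for v in (c*d[0]+s*d[1], s*d[0]-c*d[1], -d[2])],[0,0,round(-(t[3]-C[3])/(np.pi/4),4)]])
    return json.dumps(out)
def meas(s):
    x=R.from_rotvec(s["orientation"]).as_matrix()[:,0]
    return np.r_[s["tcp_pos"],np.arctan2(x[1],x[0])]
E
python3 - <<'E'
from h import *
s=get_state();C=meas(s);print(C)
C[:3]=.213,.588,.25
A=[.46,.05,.25,C[3]-.6]; B=[.576,-.224,.15,np.pi/2+.316]
print(rows(C,[A],.42));print(rows(A,[B],.42))
E
```

```text
[0.21299716 0.58759357 0.25031124 2.79381162]
[[0.42, [-0.5541, -0.5621, -0.0], [0, 0, 0.7639]]]
[[0.42, [-0.3869, -0.0876, 0.1333], [0, 0, 0.3909]]]
```

Call:
play_rows([
  [0.42, [-0.5541, -0.5621, 0], [0, 0, 0.764]],
  [0.42, [-0.5541, -0.5621, 0], [0, 0, 0.764]],
  [0.42, [-0.5541, -0.5621, 0], [0, 0, 0.764]],
  [0.42, [-0.5541, -0.5621, 0], [0, 0, 0.764]],
  [0.42, [-0.5541, -0.5621, 0], [0, 0, 0.764]],
  [0.42, [-0.5541, -0.5621, 0], [0, 0, 0.764]],
  [0.42, [-0.5541, -0.5621, 0], [0, 0, 0.764]],
  [0.42, [-0.5541, -0.5621, 0], [0, 0, 0.764]],
  [0.42, [-0.5541, -0.5621, 0], [0, 0, 0.764]],
  [0.42, [-0.5541, -0.5621, 0], [0, 0, 0.764]],
  [0.42, [-0.5541, -0.5621, 0], [0, 0, 0.764]],
  [0.42, [-0.5541, -0.5621, 0], [0, 0, 0.764]],
])

```text
time_s: 2.5
tcp_pos: [0.4596, 0.0501, 0.2502]
orientation: [-1.433, -2.795, -0.001]
force: [0.1, -0.3, 0.5]
width: 0.0495
grip_force: 0.0
```

Call:
play_rows([
  [0.42, [-0.387, -0.0876, 0.1333], [0, 0, 0.391]],
  [0.42, [-0.387, -0.0876, 0.1333], [0, 0, 0.391]],
  [0.42, [-0.387, -0.0876, 0.1333], [0, 0, 0.391]],
  [0.42, [-0.387, -0.0876, 0.1333], [0, 0, 0.391]],
  [0.42, [-0.387, -0.0876, 0.1333], [0, 0, 0.391]],
  [0.42, [-0.387, -0.0876, 0.1333], [0, 0, 0.391]],
  [0.42, [-0.387, -0.0876, 0.1333], [0, 0, 0.391]],
  [0.42, [-0.387, -0.0876, 0.1333], [0, 0, 0.391]],
])

```text
time_s: 3.5
tcp_pos: [0.5762, -0.2224, 0.1513]
orientation: [1.841, 2.545, 0.001]
force: [0.4, 0.7, -0.8]
width: 0.0494
grip_force: 0.0
```

```bash
python3 - <<'E'
from h import *
s,f,K,T=look("wrist");print(meas(s),s["width"],s["force"])
cv2.imwrite("pics/w1.png",f[:,:,::-1])
for w,z in(("lid",.04),("mat",.001)):
    for r in rect(f,K,T,w,z): print(w,r)
E
```

```text
[ 0.5762093  -0.22244837  0.15127643  1.88903286] 0.049379299512781374 [ 0.42171588  0.73403788 -0.80827831]
lid (np.int32(16962), array([ 549. , -142.1]), array([89.8, 97.2]), 0.319)
lid (np.int32(1941), array([ 397.4, -328.2]), array([ 92. , 106.1]), 0.151)
lid (np.int32(1603), array([ 901.6, -292.9]), array([34.3, 89.6]), 0.603)
```

View pics/w1.png

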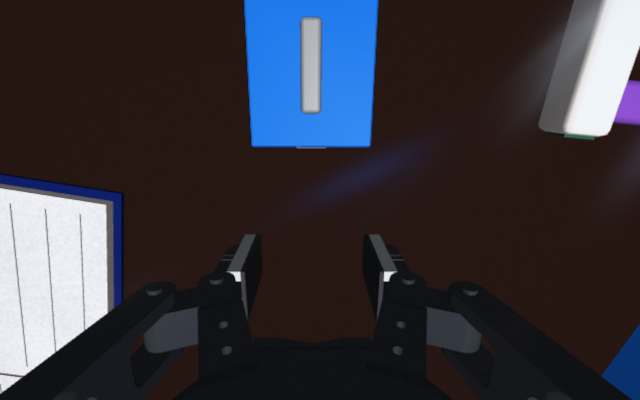

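```bash
cat >> h.py <<'E'
GY=.022; GO=np.array([.5412,.2235])-.135*np.array([-np.sin(GY),np.cos(GY)])
def tcp_for(xg,yg,phi,dist=.066,z=.03):
    p=np.array([xg,yg])-dist*np.array([-np.sin(phi),np.cos(phi)])
    c,s=np.cos(GY),np.sin(GY)
    return [GO[0]+c*p[0]-s*p[1],GO[1]+s*p[0]+c*p[1],z,np.pi/2+GY+phi]
E
python3 - <<'E'
from h import *
C=[.576,-.224,.15,np.pi/2+.316]
D=tcp_for(-.0024,-.2227,.294,.095)
print(GO,D,rows(C,[D],.42))
w=[tcp_for(-.0024,-.2227,.294,.075),tcp_for(-.0024,-.2227,.294,.066)]
for k in np.linspace(0,1,13)[1:]: w.append(tcp_for(-.0024+.0034*k,-.2227+.088*k,.294*(1-k)))
print(rows(D,w,.42));print(w[-1])
E
```

```text
[0.54416976 0.08853267] [np.float64(0.5761922216849538), np.float64(-0.22446241410638684), 0.03, 1.8867963267948966] [[0.42, [-0.0007, 0.0001, 0.16], [0, 0, -0.0]]]
[[0.42, [0.0267, -0.0, -0.0], [0, 0, -0.0]], [0.42, [0.0387, -0.0, -0.0], [0, 0, -0.0]], [0.42, [0.0479, 0.001, -0.0], [0, 0, 0.0312]], [0.42, [0.0573, 0.0021, -0.0], [0, 0, 0.0624]], [0.42, [0.0667, 0.0031, -0.0], [0, 0, 0.0936]], [0.42, [0.0761, 0.0042, -0.0], [0, 0, 0.1248]], [0.42, [0.0856, 0.0052, -0.0], [0, 0, 0.156]], [0.42, [0.0951, 0.0063, -0.0], [0, 0, 0.1872]], [0.42, [0.1047, 0.0073, -0.0], [0, 0, 0.2184]], [0.42, [0.1143, 0.0084, -0.0], [0, 0, 0.2496]], [0.42, [0.124, 0.0095, -0.0], [0, 0, 0.2807]], [0.42, [0.1338, 0.0106, -0.0], [0, 0, 0.3119]], [0.42, [0.1436, 0.0117, -0.0], [0, 0, 0.3431]], [0.42, [0.1534, 0.0128, -0.0], [0, 0, 0.3743]]]
[np.float64(0.5495845622685777), np.float64(-0.11209676565122668), 0.03, np.float64(1.5927963267948966)]
```

Call:
play_rows([
  [0.42, [0, 0, 0.06], [0, 0, 0]],
  [0.42, [0, 0, 0.12], [0, 0, 0]],
  [0.42, [0, 0, 0.16], [0, 0, 0]],
  [0.42, [0, 0, 0.16], [0, 0, 0]],
  [0.42, [0, 0, 0.16], [0, 0, 0]],
])

```text
time_s: 4.18
tcp_pos: [0.5773, -0.2244, 0.0323]
orientation: [1.841, 2.542, 0.001]
force: [0.7, -0.8, 0.3]
width: 0.0495
grip_force: 0.0
```

Call:
play_rows([
  [0.42, [0.0133, 0, 0], [0, 0, 0]],
  [0.42, [0.0267, 0, 0], [0, 0, 0]],
  [0.42, [0.0387, 0, 0], [0, 0, 0]],
  [0.42, [0.048, 0.001, 0], [0, 0, 0.031]],
  [0.42, [0.0573, 0.0021, 0], [0, 0, 0.062]],
  [0.42, [0.0667, 0.0031, 0], [0, 0, 0.094]],
  [0.42, [0.0761, 0.0042, 0], [0, 0, 0.125]],
  [0.42, [0.0856, 0.0052, 0], [0, 0, 0.156]],
  [0.42, [0.0951, 0.0063, 0], [0, 0, 0.187]],
  [0.42, [0.1047, 0.0073, 0], [0, 0, 0.218]],
  [0.42, [0.1143, 0.0084, 0], [0, 0, 0.25]],
  [0.42, [0.124, 0.0095, 0], [0, 0, 0.281]],
  [0.42, [0.1338, 0.0106, 0], [0, 0, 0.312]],
  [0.42, [0.1436, 0.0117, 0], [0, 0, 0.343]],
  [0.42, [0.1534, 0.0128, 0], [0, 0, 0.374]],
  [0.42, [0.1534, 0.0128, 0], [0, 0, 0.374]],
])

```text
time_s: 6.18
tcp_pos: [0.5487, -0.1106, 0.0297]
orientation: [-2.196, -2.244, -0.001]
force: [-0.5, 0.0, 0.8]
width: 0.0496
grip_force: 0.1
```

```bash
python3 - <<'E'
from h import *
for n in("top","scene","wrist"):
    s,f,K,T=look(n)
    cv2.imwrite(f"pics/{n}2.png",f[:,:,::-1])
    for w,z in(("lid",.04),("mat",.001)):
        for r in rect(f,K,T,w,z):
            if abs(r[1][0]-545)<40: print(n,w,r,ingate(r[1]/1e3,GO,GY)*1e3,r[3]-GY)
print(meas(s),s["force"])
E
```

```text
top lid (np.int32(931), array([547.1, -26.5]), array([76.6, 89.3]), -1.551) [   0.39901591 -115.06929197] -1.573
top mat (np.int32(5043), array([541.2, 223.8]), array([150.5, 213.4]), 0.023) [6.59946761e-03 1.35299927e+02] 0.0010000000000000009
scene lid (np.int32(889), array([550.6, -41. ]), array([ 96.3, 117.6]), 0.014) [   3.57919468 -129.6427769 ] -0.007999999999999998
scene mat (np.int32(3752), array([541.3, 221.8]), array([151. , 211.4]), 0.022) [6.25788178e-02 1.33298212e+02] 0.0
[ 0.54829904 -0.1108525   0.02944405  1.59269905] [-0.74495594  0.34047995  0.47238317]
```

View pics/wrist2.png

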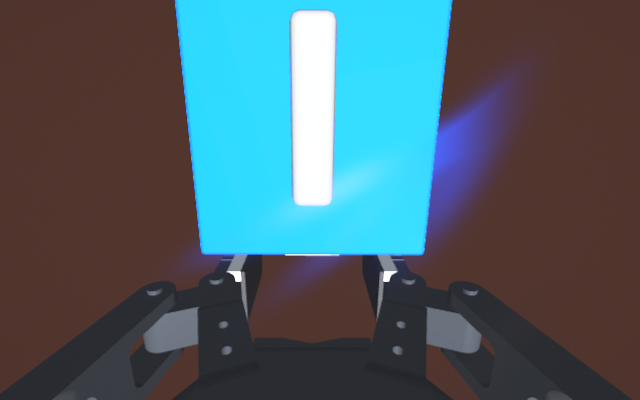

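The box is square against both fingers (lid edge from column 202 to 424, fingers at 238 and 390). Before entering the gap I'll check its centre against the white walls.

```bash
python3 - <<'E'
from h import *
for n in("top","scene"):
    f=cv2.imread(f"pics/{n}0.png")[:,:,::-1].copy();K,T=cam(n)
    v,u=np.mgrid[0:400,0:640]
    P=toplane(np.c_[u.ravel(),v.ravel()].astype(float),K,T,.042)
    g=np.array([ingate(p,GO,GY) for p in P])*1e3
    hsv=cv2.cvtColor(f,cv2.COLOR_RGB2HSV).reshape(-1,3)
    m=(hsv[:,1]<40)&(hsv[:,2]>190)&(abs(g[:,0])<230)&(abs(g[:,1])<25)
    # integrate along x near y=0: sub-pixel ends
    for sg in(-1,1):
        q=g[m&(g[:,0]*sg>0)]; print(n,sg,len(q),np.percentile(q,[2,98],0).round(1).tolist(),q.mean(0).round(1))
E
```

```text
top -1 665 [[-181.1, -23.7], [-56.6, 19.2]] [-126.6   -1.4]
top 1 568 [[57.1, -22.1], [182.2, 20.2]] [123.9  -0.3]
scene -1 192 [[-182.3, -10.8], [-85.9, 9.3]] [-133.5   -0.6]
scene 1 305 [[86.7, -10.2], [185.6, 10.1]] [137.4   0. ]
```

Call:
play_rows([
  [0.42, [0.008, 0, 0], [0, 0, 0]],
  [0.42, [0.016, 0, 0], [0, 0, 0]],
  [0.42, [0.024, 0, 0], [0, 0, 0]],
  [0.42, [0.032, 0, 0], [0, 0, 0]],
  [0.42, [0.04, 0, 0], [0, 0, 0]],
  [0.42, [0.048, 0, 0], [0, 0, 0]],
  [0.42, [0.056, 0, 0], [0, 0, 0]],
  [0.42, [0.064, 0, 0], [0, 0, 0]],
  [0.42, [0.072, 0, 0], [0, 0, 0]],
  [0.42, [0.08, 0, 0], [0, 0, 0]],
  [0.42, [0.08, 0, 0], [0, 0, 0]],
])

```text
time_s: 7.7
tcp_pos: [0.5481, -0.0514, 0.0304]
orientation: [-2.196, -2.246, -0.001]
force: [-1.0, -0.1, -0.3]
width: 0.0499
grip_force: 0.0
```

```bash
python3 - <<'E'
from h import *
for n in("scene","wrist","top"):
    s,f,K,T=look(n)
    cv2.imwrite(f"pics/{n}3.png",f[:,:,::-1])
    for r in rect(f,K,T,"lid",.04):
        if abs(r[1][0]-545)<40: print(n,r,ingate(r[1]/1e3,GO,GY)*1e3,r[3]-GY)
print(meas(s),s["force"])
a=cv2.imread("pics/scene3.png")[130:290,230:480];b=cv2.imread("pics/wrist3.png")
cv2.imwrite("pics/m3.png",np.vstack([cv2.resize(a,(500,320)),cv2.resize(b,(400,250))[:, :].copy() if 0 else cv2.copyMakeBorder(cv2.resize(b,(400,250)),0,0,0,100,0)]))
E
```

```text
scene (np.int32(955), array([549.8,  18.2]), array([ 96.1, 116.3]), 0.021) [  4.08168321 -70.43950414] -0.0009999999999999974
top (np.int32(740), array([545.6,  40. ]), array([61.7, 89.2]), -1.548) [  0.36226089 -48.55238698] -1.57
[ 0.54817319 -0.05176942  0.0304838   1.59300651] [-0.76414466  0.94678755  0.57342593]
```

View pics/m3.png

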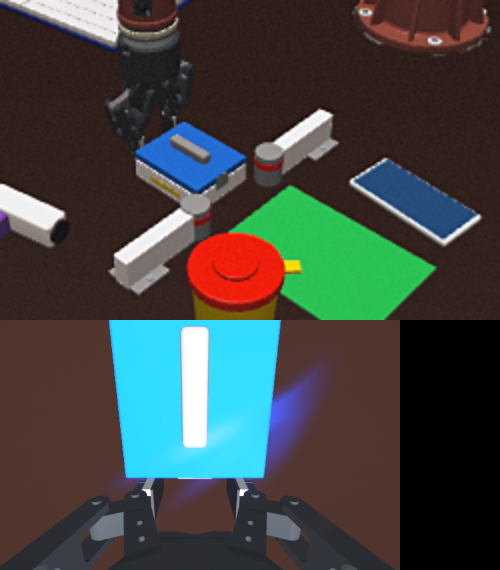

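The box stands square just before the posts and centred to about 0.5 mm, so I'm going on.

Call:
play_rows([
  [0.42, [0.006, 0, 0], [0, 0, 0]],
  [0.42, [0.012, 0, 0], [0, 0, 0]],
  [0.42, [0.018, 0, 0], [0, 0, 0]],
  [0.42, [0.024, 0, 0], [0, 0, 0]],
  [0.42, [0.03, 0, 0], [0, 0, 0]],
  [0.42, [0.036, 0, 0], [0, 0, 0]],
  [0.42, [0.042, 0, 0], [0, 0, 0]],
  [0.42, [0.048, 0, 0], [0, 0, 0]],
  [0.42, [0.054, 0, 0], [0, 0, 0]],
  [0.42, [0.06, 0, 0], [0, 0, 0]],
  [0.42, [0.06, 0, 0], [0, 0, 0]],
])

```text
time_s: 9.22
tcp_pos: [0.547, -0.0064, 0.0303]
orientation: [-2.196, -2.245, -0.001]
force: [0.6, -1.3, -0.1]
width: 0.0496
grip_force: 0.4
```

```bash
python3 - <<'E'
from h import *
for n in("scene","top","wrist"):
    s,f,K,T=look(n)
    cv2.imwrite(f"pics/{n}4.png",f[:,:,::-1])
    for r in rect(f,K,T,"lid",.04):
        if abs(r[1][0]-545)<40: print(n,r,ingate(r[1]/1e3,GO,GY)*1e3,r[3]-GY)
print(meas(s),s["force"])
E
```

```text
scene (np.int32(1013), array([549. ,  62.6]), array([ 96.1, 116. ]), 0.021) [  4.25859801 -26.03264993] -0.0009999999999999974
top (np.int32(570), array([544.5,  90.5]), array([49.2, 89.1]), -1.548) [0.37343746 1.95959056] -1.57
wrist (np.int32(29409), array([549.8,  48.5]), array([91.6, 96.3]), -1.548) [  4.74822944 -40.14683645] -1.57
[ 0.54654015 -0.00641856  0.02993682  1.59266323] [ 0.72237555  0.11393086 -0.34475654]
```

View pics/wrist4.png

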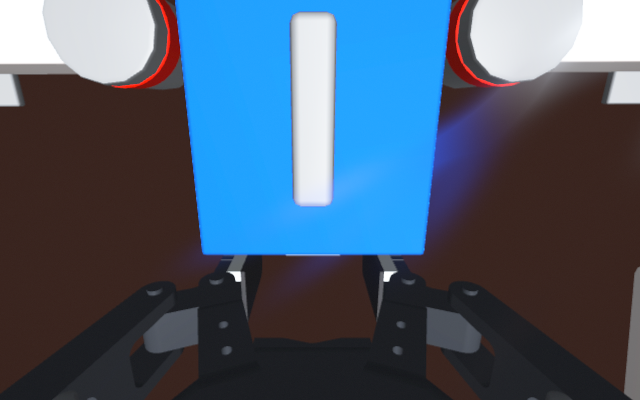

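The box front is between the posts, symmetric: posts around columns 100 and 523, box from 190 to 437. I'll narrow the fingers slightly for post clearance, then push on.

Call:
play_rows([
  [0.42, [-0.013, 0, 0], [0, 0, 0]],
  [0.58, [-0.013, 0, 0], [0, 0, 0]],
  [0.58, [-0.013, 0, 0], [0, 0, 0]],
  [0.58, [-0.013, 0, 0], [0, 0, 0]],
  [0.58, [-0.004, 0, 0], [0, 0, 0]],
  [0.58, [0.002, 0, 0], [0, 0, 0]],
  [0.58, [0.01, 0, 0], [0, 0, 0]],
  [0.58, [0.018, 0, 0], [0, 0, 0]],
  [0.58, [0.026, 0, 0], [0, 0, 0]],
  [0.58, [0.034, 0, 0], [0, 0, 0]],
  [0.58, [0.042, 0, 0], [0, 0, 0]],
  [0.58, [0.05, 0, 0], [0, 0, 0]],
  [0.58, [0.058, 0, 0], [0, 0, 0]],
  [0.58, [0.066, 0, 0], [0, 0, 0]],
  [0.58, [0.074, 0, 0], [0, 0, 0]],
  [0.58, [0.08, 0, 0], [0, 0, 0]],
  [0.58, [0.08, 0, 0], [0, 0, 0]],
])

```text
time_s: 11.5
tcp_pos: [0.5457, 0.0536, 0.0303]
orientation: [-2.196, -2.245, -0.001]
force: [0.0, -0.5, -0.4]
width: 0.0358
grip_force: 0.0
```

```bash
python3 - <<'E'
from h import *
for n in("scene","top","wrist"):
    s,f,K,T=look(n)
    cv2.imwrite(f"pics/{n}5.png",f[:,:,::-1])
    for r in rect(f,K,T,"lid",.04):
        if abs(r[1][0]-545)<40: print(n,r,ingate(r[1]/1e3,GO,GY)*1e3,r[3]-GY)
print(meas(s),s["force"],s["width"])
E
```

```text
scene (np.int32(1111), array([547.9, 122.2]), array([ 96.3, 115.1]), 0.021) [ 4.46995843 33.5771255 ] -0.0009999999999999974
top (np.int32(337), array([542.9, 159.5]), array([29.6, 84.2]), -1.548) [ 0.29170219 70.97809039] -1.57
wrist (np.int32(55345), array([549.2, 109.3]), array([89.7, 98. ]), -1.548) [ 5.48586674 20.65164948] -1.57
[0.54565864 0.05331466 0.03033503 1.59284867] [ 0.45264386  0.29285233 -0.12845344] 0.03573625259325897
```

View pics/wrist5.png

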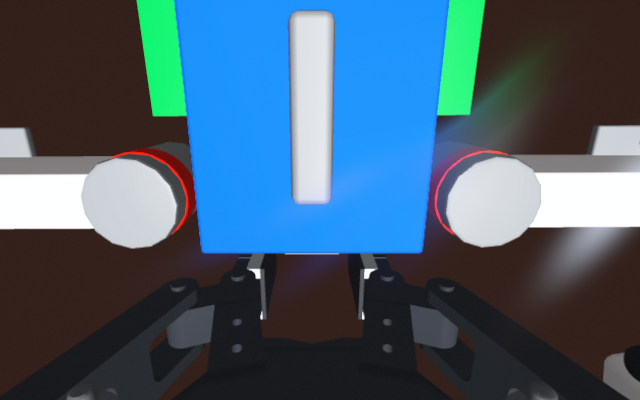

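The box is in the gap and the mat lies ahead. The finger knuckles (columns 160 to 465) are wide near post height, so I'll shut the fingers more and go slightly higher before following through.

Call:
play_rows([
  [0.58, [-0.015, 0, 0], [0, 0, 0]],
  [0.9, [-0.015, 0, -0.008], [0, 0, 0]],
  [0.9, [-0.015, 0, -0.008], [0, 0, 0]],
  [0.9, [-0.015, 0, -0.008], [0, 0, 0]],
  [0.9, [-0.015, 0, -0.008], [0, 0, 0]],
  [0.9, [-0.005, 0, -0.008], [0, 0, 0]],
  [0.9, [0.002, 0, -0.008], [0, 0, 0]],
  [0.9, [0.01, 0, -0.008], [0, 0, 0]],
  [0.9, [0.018, 0, -0.008], [0, 0, 0]],
  [0.9, [0.026, 0, -0.008], [0, 0, 0]],
  [0.9, [0.034, 0, -0.008], [0, 0, 0]],
  [0.9, [0.042, 0, -0.008], [0, 0, 0]],
  [0.9, [0.05, 0, -0.008], [0, 0, 0]],
  [0.9, [0.058, 0, -0.008], [0, 0, 0]],
  [0.9, [0.066, 0, -0.008], [0, 0, 0]],
  [0.9, [0.074, 0, -0.008], [0, 0, 0]],
  [0.9, [0.074, 0, -0.008], [0, 0, 0]],
])

```text
time_s: 13.78
tcp_pos: [0.5446, 0.1092, 0.0365]
orientation: [-2.196, -2.246, -0.001]
force: [0.1, -0.3, 0.3]
width: 0.0086
grip_force: 0.0
```

```bash
python3 - <<'E'
from h import *
for n in("scene","top","wrist"):
    s,f,K,T=look(n)
    cv2.imwrite(f"pics/{n}6.png",f[:,:,::-1])
    for r in rect(f,K,T,"lid",.04):
        if abs(r[1][0]-545)<40: print(n,r,ingate(r[1]/1e3,GO,GY)*1e3,r[3]-GY)
print(meas(s),s["force"],s["width"])
E
```

```text
scene (np.int32(1233), array([546.8, 177.5]), array([ 96.3, 114.6]), 0.021) [ 4.58672649 88.88794149] -0.0009999999999999974
wrist (np.int32(50526), array([543.5, 165.2]), array([88.9, 91.8]), 0.023) [ 1.01694688 76.66351211] 0.0010000000000000009
[0.54476124 0.10872055 0.03657381 1.59296307] [-0.70128297  0.42951524 -0.39371036] 0.008504050430619007
```

View pics/wrist6.png

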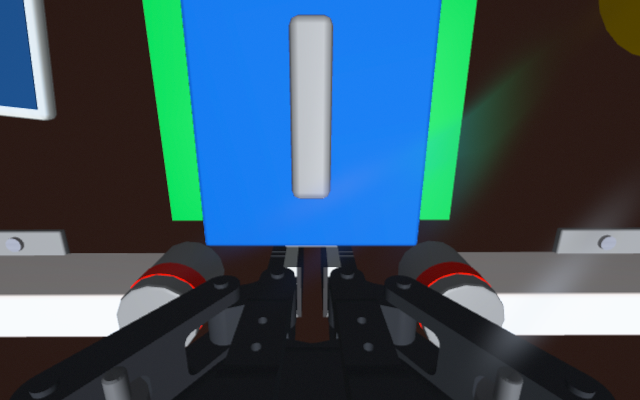

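Call:
play_rows([
  [0.9, [0.008, 0, 0], [0, 0, 0]],
  [0.9, [0.016, 0, 0], [0, 0, 0]],
  [0.9, [0.024, 0, 0], [0, 0, 0]],
  [0.9, [0.032, 0, 0], [0, 0, 0]],
  [0.9, [0.04, 0, 0], [0, 0, 0]],
  [0.9, [0.048, 0, 0], [0, 0, 0]],
  [0.9, [0.056, 0, 0], [0, 0, 0]],
  [0.9, [0.062, 0, 0], [0, 0, 0]],
  [0.9, [0.062, 0, 0], [0, 0, 0]],
  [0.9, [0.045, 0, 0], [0, 0, 0]],
  [0.9, [0.035, 0, 0], [0, 0, 0]],
  [0.9, [0.035, 0, 0], [0, 0, 0]],
])

```text
time_s: 15.42
tcp_pos: [0.5436, 0.1338, 0.036]
orientation: [-2.198, -2.244, 0.001]
force: [0.8, 0.4, 0.2]
width: 0.0085
grip_force: 0.0
```

Call:
play_rows([
  [0.9, [0, 0, -0.04], [0, 0, 0]],
  [0.9, [0, 0, -0.1], [0, 0, 0]],
  [0.9, [0, 0, -0.16], [0, 0, 0]],
  [0.9, [-0.06, 0, -0.2], [0, 0, 0]],
  [0.9, [-0.12, 0, -0.22], [0, 0, 0]],
  [0.9, [-0.18, 0, -0.22], [0, 0, 0]],
  [0.9, [-0.24, 0, -0.22], [0, 0, 0]],
  [0.9, [-0.24, 0, -0.22], [0, 0, 0]],
  [0.9, [-0.24, 0, -0.22], [0, 0, 0]],
])

```text
time_s: 16.55
tcp_pos: [0.5477, -0.0451, 0.2011]
orientation: [-2.197, -2.244, -0.001]
force: [1.0, 0.4, -0.7]
width: 0.0086
grip_force: 0.0
```

```bash
python3 - <<'E'
from h import *
for n in("scene","top"):
    s,f,K,T=look(n)
    cv2.imwrite(f"pics/{n}7.png",f[:,:,::-1])
    for r in rect(f,K,T,"lid",.04):
        if abs(r[1][0]-545)<40: print(n,r,ingate(r[1]/1e3,GO,GY)*1e3,r[3]-GY)
    for l in ("phone","thermometer","sharps"): print(l,[np.round(d["at"]) for d in spotter.silhouettes(l,n)][:1])
print(meas(s),s["force"],s["width"])
E
```

```text
scene (np.int32(1313), array([545.8, 223.9]), array([ 96.5, 112.9]), 0.022) [  4.60768614 135.29871137] 0.0
phone [array([438., 230.])]
thermometer [array([230., 241.])]
sharps [array([347., 279.])]
top (np.int32(1442), array([540.3, 222.1]), array([ 86.6, 108.7]), 0.022) [ -0.93057972 133.62013719] 0.0
phone [array([230., 273.])]
thermometer [array([358., 127.])]
sharps [array([232., 140.])]
[ 0.54781681 -0.04415655  0.20116377  1.59456581] [0.48981617 0.41789398 0.31136654] 0.008466152996776187
```

View pics/top7.png

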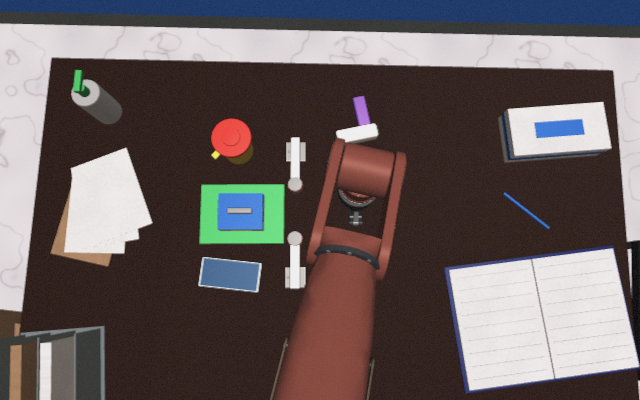

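The box lies centred and square on the mat (box at (240,212), mat from column 200 to 285). The other items haven't moved and the hand is clear.

```bash
python3 -c "
from station import *
print(order.close_job())"
```

```text
the job is handed in; nothing more can be done
None
```

The box was pushed through the gap and lies wholly on the green mat, within about 2 mm of its centre; the hand is clear, the phone, thermometer and sharps container haven't moved, and I handed the job in at about 17 s (no verdict came back).

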